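# Stack sample canisters into a pyramid in the lab rack

### The job

Stow the three sample canisters as a pyramid. First slide the rack's aluminium end stop in until the two canisters lying in the tray are snug between it and the ledge; then bring the canister that waits on the ledge over (rolling it off with a push will do) so that it comes to rest lengthwise in the gap on top of the two. Do not drop it from a height, and leave the other things on the bench where they are.

Things in the scene. Friction and masses are not known exactly. Their poses are not given: they have to be found in the camera images.
- rack: Light wooden stacking rack fixed to the bench, 301 x 156 mm. Origin at bench level below the wall between ledge (rack x -76 to 0 mm) and tray (x 0 to 225 mm, open at that end), midway across. +x runs from ledge to sliding stop (roughly world +y, within 0.5 rad); y across, along the canisters; z up. Tray floor at z = 12 mm; tray side walls: inner faces y = +-70 mm, 34 mm high.
- ledge_edge (a point): Middle of the ledge's top edge, over the tray wall: rack x = 0, y = 0, z = 76 mm; axes as the rack's. The ledge's surface falls 4 degrees from here to a back strip (rack x -76 to -64 mm, top at z = 85 mm) on which the waiting canister leans; side cheeks at y = +-74 mm, 90 mm high.
- stop (a joint): Aluminium plate across the tray (10 mm thick, 134 mm wide, top at rack z = 63 mm) sliding along rack x; about 5 N moves it and it stays where left. Value in m: 0 = furthest out, grows as it moves towards the ledge (rack -x), limit 0.085. Inner face at rack x = 0.200 - value, outer face at 0.210 - value. At 0.080 the two canisters are just snug.
- stop_push (a point): Centre of the outer (+x) face of the sliding stop, 38 mm above the rack's origin; its axes are the rack's.
- canister_a: Aluminium sample canister with black screw lid: plain cylinder 60 mm in diameter, 120 mm long, about 0.3 kg, free to roll; lies in the tray, the one nearer the ledge. Origin at the centre of the cylinder, its y axis along the cylinder's axis (lid end at +y).
- canister_b: Identical canister lying in the tray nearer the sliding stop. Origin and axes as canister_a.
- canister_top: Identical canister waiting on the ledge, centre at rack x = -40, z = 103 mm; origin and axes as canister_a. Pushed towards the tray it rolls over the ledge's edge and across canister_a, then settles by itself in the gap (centre near rack x = 60, z = 94 mm); stopped too early it lodges between the ledge's edge and canister_a.
- reagent_bottle: Bystander: upright glass bottle with blue cap, 72 mm in diameter, 150 mm high; origin at the centre of its underside.
- tip_box: Bystander: white box with yellow top, 85 x 120 x 67 mm; origin at the centre of its underside.
- tube_rack: Bystander: orange block of tubes, 70 x 190 x 67 mm; origin at the centre of its underside.
- mixer: Bystander: dark blue tube mixer, 130 x 120 x 97 mm; origin at the centre of its underside.
Mind the look-alikes: they are no part of the job. Leave any purple or red look-alike of the canister_top alone.

How it is judged:
On the way:
1. the end stop is slid in so that the two canisters in the tray have no more than 10 mm of play, while the third still waits on the ledge (value of joint stop above 0.07 m and horizontal distance between canister_a and canister_b below 0.074 m and x of canister_top in the frame of rack below -0.01 m and z of canister_top in the frame of rack above 0.095 m), for 0.2 s.
At the end, for the whole second after the job is handed in: Stop in (pair's play 10 mm at most); canister_a and _b on the tray floor between ledge and stop; canister_top in the gap on top: centre within 68 mm of both theirs, 86 to 98 mm above the rack's origin, along rack y within 0.15 rad; all at rest (value of joint stop above 0.07 m and z of each of canister_a, canister_b in the frame of rack below 0.048 m and x of canister_a in the frame of rack above 0.02 m and x of canister_b in the frame of rack below 0.11 m and z of canister_top in the frame of rack between 0.086 and 0.098 m and distance between canister_top and canister_a below 0.068 m and distance between canister_top and canister_b below 0.068 m and angle between the y axis of canister_top and the y axis of rack, either way round below 0.15 rad and linear speed of each of canister_top, canister_a, canister_b below 0.02 m/s); the robot touches nothing.
It fails at once if the waiting canister is dropped or thrown (faster than 0.9 m/s) (linear speed of canister_top above 0.9 m/s).
It fails at once if another thing on the bench is moved by more than 30 mm (distance of any of reagent_bottle, tip_box, tube_rack, mixer from where it was at the start of the episode above 0.03 m).
It also fails if it takes over 48 s, if anything falls off the work surface, if the arm or the gripper's body presses on something with over 40 N, if the wrist force passes 120 N, or if a joint passes its speed limit or range.

### The arm

A 7-joint arm with a two-finger parallel gripper is mounted at the origin on the work surface. World frame = base frame: x ahead of the robot, y to its left, z up, the work surface at z = 0. Lengths are in m, angles in rad, forces in N, time in s.
With the tool pointing down it reaches from about 0.4 to 0.85 m from the base axis. Payload 10.4 kg.
Tool frame: the origin (TCP) lies between the finger pads; the fingertips stand 8 mm ahead of it and the grasp point (between the pads) lies 11 mm behind it; z points along the fingers, y is the line along which they close (so a half turn about z gives the same grasp; the last joint's range is limited). The gripper opens to 85 mm and grips with 20 to 120 N. Pads are 22 mm wide; open, the fingers measure 114 mm over their backs; the gripper's body (76 mm by 85 mm) begins 54 mm behind the grasp point. The pads swing forward as they close: fully open they stand 13 mm farther back than shut.
Start: joints at [-1.372, 0.332, -0.065, 1.46, 0.022, 1.35, -0.088], TCP at [0.137, 0.61, 0.239] pointing down, gripper open.
Joint ranges: [-2.6, 2.6], [-0.5, 2.12], [-1.47, 1.34], [0.16, 2.42], [-1.27, 4.41], [0.06, 2.06], [-2.6, 2.6]. Speed limits (rad/s): [2.22, 2.22, 2.79, 2.79, 3.14, 3.14, 3.14].

### API

Orientations are given as a 3x3 rotation matrix whose columns are the frame's x, y, z axes.
In Python, from cell import r gives the robot as it stands. The module is installed in compiled form; this text tells all that it offers.
- The arm moves only by the tool send_rows, never from a script. Its arguments are lists of equal length, an entry for each row: "dp": the shift along the tool's x, y, z each as a share of 0.03 m, from -1 to 1, a list of three; "roll": the turn about the tool's z as a share of 0.08 rad, from -1 to 1; "jaw": the opening, from -1 (shut) to 1 (fully open). In form: {"dp": [[x, y, z], ...], "roll": [roll, ...], "jaw": [jaw, ...]}. A call has exactly 5 rows; each row shifts and turns the commanded pose from where the row before left it, along the tool's axes as they then stand; what a row does not reach is not made up. A row lasts 1/12 s, in which the tool goes at most 41.7 mm and 7.16 degrees, less where a joint would pass 70% of its speed; a pose out of reach is approached as far as the arm can. A call with a number of a shift or a turn outside -1 to 1 is refused whole. A call with a gripper value outside its range is refused whole. The fingers move at their own pace and stop on an object; the grip force is fixed at half the most. Time passes only in rows, so rows that do not move let the fingers close, or fill a call up. It gives the time, the measured TCP pose, the force, the opening and the grip force at its end, in the units of the state.
- r.get_state(): the state, without advancing time (a new reading comes with each control period).
- r.grab_frame(name): name is "scene" or "top"; returns a dict with "frame" (384x512x3 uint8, red, green, blue), "vfov" (degrees; the focal length in pixels is half the picture's height over the tangent of half this angle, whatever the lens; pixels are square), "cx", "cy" (the principal point, pixels), "rvec" (rotation vector, rad) and "tvec" (3), from world to camera coordinates, as OpenCV has them. Camera axes: x right, y down, z forward; pixel columns grow to the right and rows downward; lengths in m; the calibration is good to about 2 mm. A picture is of the moment at which its call begins. There is no depth.
- r.job_done(): hands the job in; it is judged then, once.
Trained networks look in the newest picture that a camera, given by its name, has taken for a name from the list of things; names that differ only in an ending like _2 or _b are one class to them, and where a whole thing is asked for, a point or a joint stands for the part that bears it (a point fixed in the world has none). Each returns a list of dicts, best first, with "score" (0 to 1); they miss things now and then, are a little off and sometimes report something else, mostly with a low value. They report only what shows in the picture. A call takes as long as a camera call. They do not tell look-alikes from the thing itself.
- r.find_in(thing, camera): "uv" ([column, row] in pixels, amid what is visible of it).
- r.trace(thing, camera): "pixels" (384x512 bool, what is visible of it) and "uv" ([column, row] in pixels, amid what is visible of it).
The state is a dict: "clock": time; "q": joint angles; "joint_velocities": joint speeds; "effort": joint torques, N m; "position": TCP position; "tool_rot": TCP orientation; "ft_force": force on the tool from outside, world axes, zero at the start; "ft_torque": the same for the moment, N m; "grip_width": opening from 0.0 (shut) to 1.0 (fully open); "grip_force": force on a finger pad.
Only numpy, scipy, OpenCV 4.12 (cv2) and the standard library are available. Lean on these libraries where they do the work, as an engineer would, in place of code of your own. Each camera call takes 0.05 s, during which the arm holds its last target. There are 200 camera calls.

## Working session

There is one attempt and no reset: what is moved stays moved. The work goes in short steps, Python scripts to look and compute and a tool call to move; the robot and the scene stay as the last step left them, time stands still between calls to the robot, and variables do not carry over. Pictures are saved under pics/ and viewed, at most 12 in all, crops included, and the job is handed in when it is done.

Besides the shell and the picture viewer there is one more tool, called by a JSON object that holds its "name" and its "arguments". send_rows: Moves the arm, as the interface text tells. Its arguments: {"type":"object","properties":{"dp":{"type":"array"},"roll":{"type":"array"},"jaw":{"type":"array"}},"required":["dp","roll","jaw"]}

```bash
mkdir -p pics; cat > h.py <<'E'
import numpy as np, cv2
from cell import r
def cam(f):
    R,_=cv2.Rodrigues(np.array(f["rvec"],float)); t=np.array(f["tvec"],float).ravel()
    h=f["frame"].shape[0]; fl=h/2/np.tan(np.radians(f["vfov"])/2)
    return R,t,np.array([[fl,0,f["cx"]],[0,fl,f["cy"]],[0,0,1]])
def toz(f,uv,z):
    R,t,K=cam(f); c=-R.T@t; d=R.T@np.linalg.inv(K)@np.array([uv[0],uv[1],1.]); return c+d*(z-c[2])/d[2]
def proj(f,P):
    R,t,K=cam(f); p=(K@(R@np.atleast_2d(P).T+t[:,None])).T; return p[:,:2]/p[:,2:]
E
python3 - <<'E'
from h import *
s=r.get_state(); print(s["clock"],s["position"],s["tool_rot"],s["grip_width"])
for n in("scene","top"):
    f=r.grab_frame(n); np.savez(n+"0.npz",**f); cv2.imwrite(f"pics/{n}0.png",f["frame"][:,:,::-1])
    R,t,K=cam(f); print(n,-R.T@t,K[0,0])
    for th in("rack","stop","canister_top","reagent_bottle","tip_box","tube_rack","mixer"):
        print(th,[(np.round(d["uv"]),round(d["score"],2)) for d in r.find_in(th,n)])
E
```

```text
0.0 [0.13741591 0.6093238  0.23850361] [[-9.75506101e-01  2.19972254e-01 -2.33822339e-04]
 [ 2.19972361e-01  9.75505063e-01 -1.42532239e-03]
 [-8.54365036e-05 -1.44184514e-03 -9.99998957e-01]] 0.9987966597867415
scene [ 1.48738134 -0.76313795  1.3442874 ] 469.3253089351658
rack [(array([267., 204.]), 0.88), (array([230., 190.]), 0.2)]
stop [(array([289., 185.]), 0.53)]
canister_top [(array([185., 209.]), 0.84), (array([231., 188.]), 0.75), (array([237., 158.]), 0.7), (array([276., 254.]), 0.56)]
reagent_bottle [(array([313., 127.]), 0.84)]
tip_box [(array([230., 270.]), 0.97), (array([230., 188.]), 0.41)]
tube_rack [(array([340., 176.]), 0.79)]
mixer [(array([140., 287.]), 0.91)]
top [ 0.37730626 -0.03412321  1.24531397] 369.5811494881905
rack [(array([222., 186.]), 0.6)]
stop [(array([197., 178.]), 0.73)]
canister_top [(array([316., 229.]), 0.91), (array([269., 120.]), 0.85), (array([264., 200.]), 0.8), (array([214., 258.]), 0.78), (array([197., 177.]), 0.66)]
reagent_bottle [(array([ 96., 243.]), 0.78), (array([197., 177.]), 0.43)]
tip_box [(array([318., 138.]), 0.59)]
tube_rack [(array([137., 159.]), 0.82)]
mixer [(array([398., 160.]), 0.94)]
```

View pics/scene0.png

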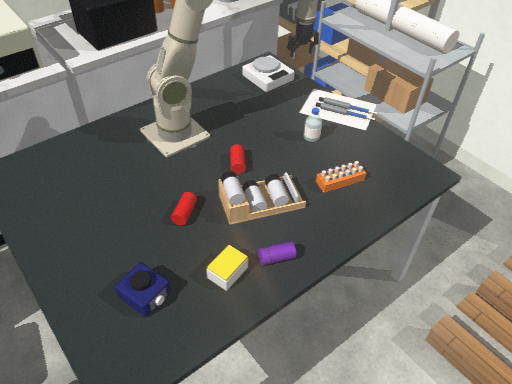

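View pics/top0.png

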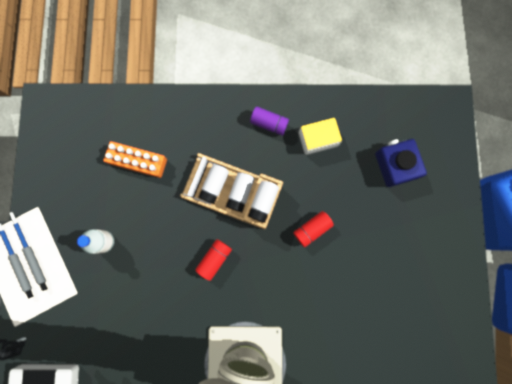

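The scene view shows the rack near (262,198), with the ledge at its left and the stop at its right. In the top view it is near (232,190), with the stop at the left at (197,176) and the waiting canister at (264,200). The red and purple canisters are the look-alikes. Next I'll enlarge the rack to measure it.

```bash
python3 - <<'E'
from h import *
a=np.load("top0.npz"); b=np.load("scene0.npz")
A=cv2.resize(a["frame"][145:235,172:292],None,fx=6.5,fy=6.5,interpolation=cv2.INTER_CUBIC)
B=cv2.resize(b["frame"][165:228,210:310],None,fx=8,fy=8,interpolation=cv2.INTER_CUBIC)
cv2.imwrite("pics/ca.png",A[:,:,::-1]);cv2.imwrite("pics/cb.png",B[:,:,::-1])
E
```

```text
(no output)
```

View pics/ca.png

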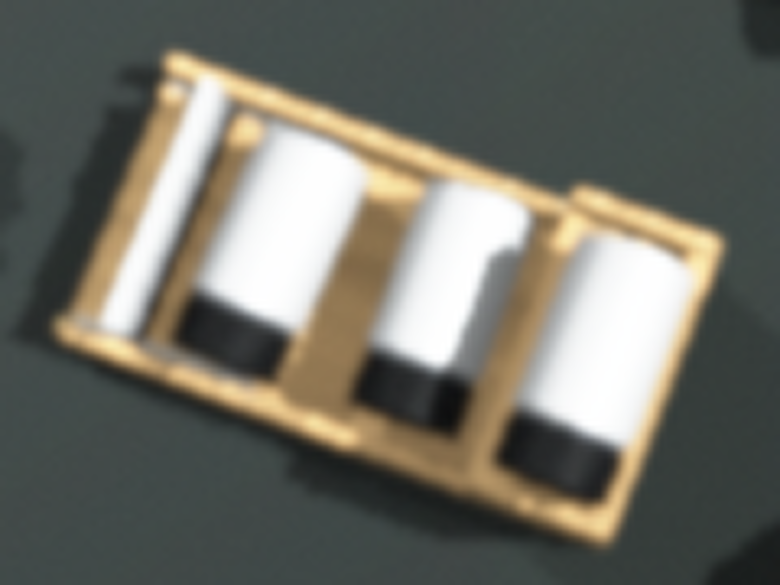

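View pics/cb.png

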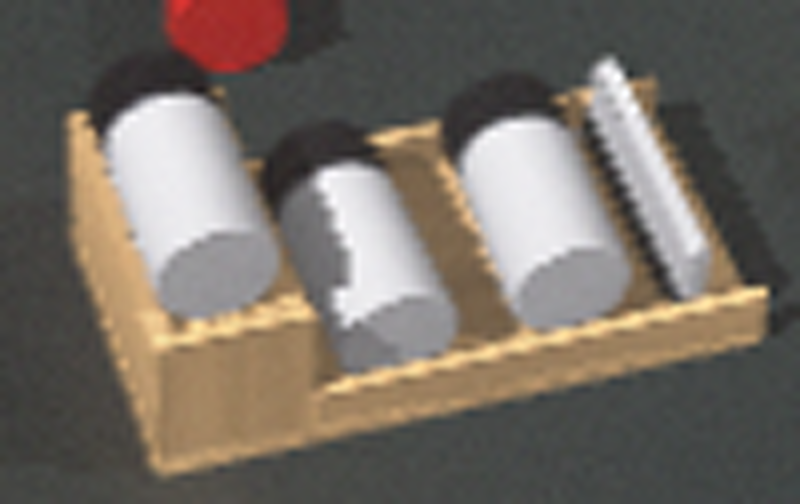

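The top crop shows clear wall corners at (172,55) and (58,330), and cheek corners at (722,240), (610,543) and (578,185). The scene crop shows the rack's near bottom corner at (160,473) and its right end at (765,338). I'll fit the rack pose to these.

```bash
python3 - <<'E'
from h import *
from scipy.optimize import least_squares
a=np.load("top0.npz"); b=np.load("scene0.npz")
TA=[((225,-78,34),(172,55)),((225,78,34),(58,330)),((-76,-78,90),(722,240)),((-76,78,90),(610,543)),((0,-78,90),(578,185))]
TB=[((-76,-78,0),(160,473)),((225,-78,0),(765,338)),((225,-78,34),(767,290)),((-76,-78,90),(160,345)),((0,-78,90),(312,298)),((-76,78,90),(75,115))]
def W(p,P):
    c,s=np.cos(p[2]),np.sin(p[2]); P=np.array(P,float)/1000
    return P@np.array([[c,-s,0],[s,c,0],[0,0,1]]).T+[p[0],p[1],0]
def res(p):
    e=[]
    for f,T,k,o in((a,TA,6.5,(172,145)),(b,TB,8,(210,165))):
        e.append(proj(f,W(p,[t[0] for t in T]))-(np.array([t[1] for t in T],float)+.5)/k+.5-o)
    return np.concatenate(e).ravel()
s=least_squares(res,[.5,.05,1.57],loss="soft_l1"); p=s.x; print(p,np.round(res(p).reshape(-1,2),1).tolist())
np.save("rack.npy",p)
# stop centreline top & canisters (top cam), crop px -> rack frame
def inv(uv,z):
    w=toz(a,(np.array(uv)+.5)/6.5-.5+np.array([172,145]),z)[:2]-p[:2]
    c,s_=np.cos(p[2]),np.sin(p[2]); return np.round([c*w[0]+s_*w[1],-s_*w[0]+c*w[1]],4)
print("stop top",inv((212,85),.063),inv((118,325),.063),"b lid",inv((235,340),.042),"b",inv((270,250),.05))
print("top",inv((610,370),.11),"a",inv((450,300),.05))
for n,P in(("push",(210,0,38)),("top",(-40,0,103)),("goal",(60,0,94)),("cheek",(-76,-78,90))): print(n,W(p,[P]))
S=r.get_state();print(S["position"])
E
```

```text
[ 0.52914565 -0.01965516  1.20710063] [[-0.3, -0.5], [-0.7, 0.1], [0.2, -0.1], [-0.1, -0.6], [-0.1, -0.1], [-0.4, -0.1], [-0.5, -0.1], [0.1, -0.1], [-0.7, -0.2], [0.6, 1.2], [-1.0, -1.0]]
stop top [ 0.1917 -0.0646] [0.1892 0.0651] b lid [0.1357 0.0498] b [0.1351 0.0016]
top [-0.0476  0.0041] a [ 0.0411 -0.0072]
push [[0.60384908 0.17660844 0.038     ]]
top [[ 0.51491643 -0.0570387   0.103     ]]
goal [[0.55048949 0.03642016 0.094     ]]
cheek [[ 0.57500803 -0.11843087  0.09      ]]
[0.13747296 0.60973538 0.23934951]
```

The rack fit is consistent, with residuals of 1 px or less, and the stop is at about 0.015. I'll turn the tool so its x axis lies along rack +x. Then both open fingers push evenly across the rack.

{"name": "send_rows", "arguments": {"dp": [[0,0,0],[0,0,0],[0,0,0],[0,0,0],[0,0,0]], "roll": [1,1,1,1,1], "jaw": [1,1,1,1,1]}}

```text
clock: 1.22
position: [0.1375, 0.6097, 0.2393]
tool_rot: [[-0.81, 0.586, -0.0], [0.586, 0.81, 0.0], [0.0, 0.0, -1.0]]
ft_force: [0.3, -0.3, 0.1]
grip_width: 1.0
grip_force: 0.0
```

{"name": "send_rows", "arguments": {"dp": [[0,0,0],[0,0,0],[0,0,0],[0,0,0],[0,0,0]], "roll": [1,1,1,1,1], "jaw": [1,1,1,1,1]}}

```text
clock: 1.63
position: [0.1374, 0.6097, 0.2393]
tool_rot: [[-0.518, 0.855, -0.0], [0.855, 0.518, 0.0], [0.0, 0.0, -1.0]]
ft_force: [0.5, -0.0, 0.6]
grip_width: 1.0
grip_force: 0.0
```

{"name": "send_rows", "arguments": {"dp": [[0,0,0],[0,0,0],[0,0,0],[0,0,0],[0,0,0]], "roll": [1,1,1,1,1], "jaw": [1,1,1,1,1]}}

```text
clock: 2.05
position: [0.1374, 0.6097, 0.2394]
tool_rot: [[-0.145, 0.989, -0.0], [0.989, 0.145, 0.0], [0.0, 0.0, -1.0]]
ft_force: [1.2, -0.1, -0.7]
grip_width: 1.0
grip_force: 0.0
```

{"name": "send_rows", "arguments": {"dp": [[0,0,0],[0,0,0],[0,0,0],[0,0,0],[0,0,0]], "roll": [1,1,1,1,1], "jaw": [1,1,1,1,1]}}

```text
clock: 2.47
position: [0.1375, 0.6097, 0.2393]
tool_rot: [[0.252, 0.968, -0.0], [0.968, -0.252, 0.0], [0.0, -0.0, -1.0]]
ft_force: [-0.2, -0.8, -0.5]
grip_width: 0.997
grip_force: 0.0
```

{"name": "send_rows", "arguments": {"dp": [[0,0,0],[0,0,0],[0,0,0],[0,0,0],[0,0,0]], "roll": [1,0.41,0,0,0], "jaw": [1,1,1,1,1]}}

```text
clock: 2.88
position: [0.1374, 0.6097, 0.2394]
tool_rot: [[0.354, 0.935, -0.0], [0.935, -0.354, 0.0], [0.0, -0.0, -1.0]]
ft_force: [0.1, -0.2, 0.4]
grip_width: 1.002
grip_force: 0.0
```

```bash
cat >> h.py <<'E'
p=np.load("rack.npy"); c_,s_=np.cos(p[2]),np.sin(p[2])
RR=np.array([[c_,-s_,0],[s_,c_,0],[0,0,1]]); RO=np.array([p[0],p[1],0])
def goal(x,y,z):
    S=r.get_state(); T=np.array(S["tool_rot"]); P=np.array(S["position"])
    print("t",S["clock"],"rackpos",np.round(RR.T@(P-RO),4),"q",np.round(S["q"],2),"F",np.round(S["ft_force"],1))
    tx=RR.T@T; print("roll needed",round(np.arctan2(tx[1,0],tx[0,0])/.08,2),"toolz",np.round(T[:,2],4))
    print("steps/0.03",np.round(T.T@(RO+RR@np.array([x,y,z])-P)/.03,2))
E
python3 -c "
from h import *
goal(.235,0,.239)
f=np.load('top0.npz');print(toz(f,(137,159),.05),toz(f,(96,243),.1))"
```

```text
t 2.8833 rackpos [0.4489 0.59   0.2394] q [-1.55  0.33  0.16  1.47 -0.05  1.35 -1.74] F [ 0.1 -0.2  0.4]
roll needed 0.02 toolz [-0.e+00  1.e-04 -1.e+00]
steps/0.03 [-7.160e+00  1.966e+01  1.000e-02]
[0.65551631 0.36063485 0.05      ] [0.37995079 0.45652431 0.1       ]
```

{"name": "send_rows", "arguments": {"dp": [[-0.36,0.98,0],[-0.36,0.98,0],[-0.36,0.98,0],[-0.36,0.98,0],[-0.36,0.98,0]], "roll": [0,0,0,0,0], "jaw": [1,1,1,1,1]}}

```text
clock: 3.3
position: [0.2566, 0.5058, 0.2395]
tool_rot: [[0.355, 0.935, 0.0], [0.935, -0.355, 0.0], [0.0, -0.0, -1.0]]
ft_force: [0.4, -0.4, 0.0]
grip_width: 0.996
grip_force: 0.0
```

{"name": "send_rows", "arguments": {"dp": [[-0.36,0.98,0],[-0.36,0.98,0],[-0.36,0.98,0],[-0.36,0.98,0],[-0.36,0.98,0]], "roll": [0,0,0,0,0], "jaw": [1,1,1,1,1]}}

```text
clock: 3.72
position: [0.3748, 0.403, 0.2396]
tool_rot: [[0.355, 0.935, 0.0], [0.935, -0.355, 0.001], [0.001, -0.0, -1.0]]
ft_force: [0.8, -0.2, 0.3]
grip_width: 0.999
grip_force: 0.0
```

{"name": "send_rows", "arguments": {"dp": [[-0.36,0.98,0],[-0.36,0.98,0],[-0.36,0.98,0],[-0.36,0.98,0],[-0.36,0.98,0]], "roll": [0,0,0,0,0], "jaw": [1,1,1,1,1]}}

```text
clock: 4.13
position: [0.493, 0.3003, 0.2396]
tool_rot: [[0.355, 0.935, 0.0], [0.935, -0.355, 0.001], [0.001, 0.0, -1.0]]
ft_force: [-0.4, 0.7, -0.4]
grip_width: 0.997
grip_force: 0.0
```

{"name": "send_rows", "arguments": {"dp": [[-0.36,0.98,0],[-0.36,0.98,0],[-0.36,0.98,0],[-0.36,0.98,0],[0,0,0]], "roll": [0,0,0,0,0], "jaw": [1,1,1,1,1]}}

```text
clock: 4.55
position: [0.5903, 0.2127, 0.2393]
tool_rot: [[0.362, 0.932, 0.002], [0.932, -0.362, -0.003], [-0.002, 0.003, -1.0]]
ft_force: [0.0, -0.2, 0.2]
grip_width: 1.002
grip_force: 0.0
```

```bash
python3 -c "
from h import *
goal(.235,0,.040)"
```

```text
t 4.55 rackpos [0.2389 0.0255 0.2393] q [-0.82  0.36  0.53  1.48 -0.18  1.35 -0.66] F [ 0.  -0.2  0.2]
roll needed -0.08 toolz [ 0.0021 -0.0031 -1.    ]
steps/0.03 [-0.11  0.83  6.65]
```

{"name": "send_rows", "arguments": {"dp": [[-0.11,0.83,0],[0,0,0.9],[0,0,0.9],[0,0,0.9],[0,0,0.9]], "roll": [0,0,0,0,0], "jaw": [1,1,1,1,1]}}

```text
clock: 4.97
position: [0.6086, 0.2072, 0.1301]
tool_rot: [[0.355, 0.935, 0.0], [0.935, -0.355, 0.0], [0.0, 0.0, -1.0]]
ft_force: [0.6, 0.3, 0.3]
grip_width: 0.999
grip_force: 0.0
```

```bash
python3 -c "
from h import *
goal(.235,0,.040)
f=r.grab_frame('scene');B=cv2.resize(f['frame'][95:245,190:390],None,fx=4,fy=4,interpolation=cv2.INTER_CUBIC)
cv2.imwrite('pics/d.png',B[:,:,::-1])"
```

```text
t 4.9667 rackpos [0.2403 0.0064 0.1301] q [-0.77  0.48  0.5   1.56 -0.24  1.16 -0.59] F [0.6 0.3 0.3]
roll needed 0.01 toolz [ 2.e-04  3.e-04 -1.e+00]
steps/0.03 [-0.18  0.21  3.  ]
```

View pics/d.png

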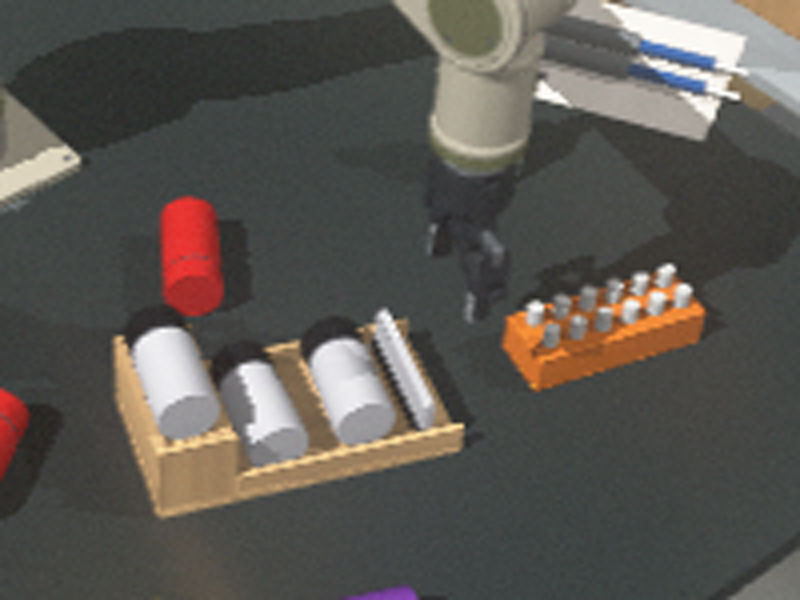

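The crop shows the open gripper at (470,270), just beyond the stop and clear of the tube rack at (600,330). Next I'll lower it and push the stop.

{"name": "send_rows", "arguments": {"dp": [[-0.18,0.21,0.75],[0,0,0.75],[0,0,0.75],[0,0,0.75],[0,0,0]], "roll": [0,0,0,0,0], "jaw": [1,1,1,1,1]}}

```text
clock: 5.43
position: [0.6102, 0.1995, 0.0377]
tool_rot: [[0.355, 0.935, -0.006], [0.935, -0.355, -0.002], [-0.004, -0.005, -1.0]]
ft_force: [-1.7, -0.1, -0.9]
grip_width: 1.001
grip_force: 0.0
```

{"name": "send_rows", "arguments": {"dp": [[-0.3,0,0],[-0.3,0,0],[-0.3,0,0],[-0.3,0,0],[-0.3,0,0]], "roll": [0,0,0,0,0], "jaw": [1,1,1,1,1]}}

```text
clock: 5.85
position: [0.5979, 0.1584, 0.0434]
tool_rot: [[0.355, 0.935, 0.004], [0.935, -0.355, 0.003], [0.004, 0.003, -1.0]]
ft_force: [5.5, 5.6, -0.9]
grip_width: 0.997
grip_force: 3.3
```

```bash
python3 -c "
from h import *
goal(.141,0,.040)"
```

```text
t 5.85 rackpos [ 0.1908 -0.0009  0.0434] q [-0.7   0.53  0.48  1.7  -0.28  0.98 -0.49] F [ 5.5  5.6 -0.9]
roll needed 0.01 toolz [ 0.0043  0.003  -1.    ]
steps/0.03 [-1.66 -0.03  0.1 ]
```

{"name": "send_rows", "arguments": {"dp": [[-0.22,0,0],[-0.22,0,0],[-0.22,0,0],[-0.22,0,0],[-0.22,0,0]], "roll": [0,0,0,0,0], "jaw": [1,1,1,1,1]}}

```text
clock: 6.27
position: [0.5862, 0.1277, 0.0433]
tool_rot: [[0.355, 0.935, 0.004], [0.935, -0.355, 0.003], [0.004, 0.003, -1.0]]
ft_force: [3.7, 4.4, -0.3]
grip_width: 1.001
grip_force: 3.2
```

```bash
python3 -c "
from h import *
goal(.141,0,.040)
f=r.grab_frame('top');B=cv2.resize(f['frame'][145:235,172:292],None,fx=5,fy=5,interpolation=cv2.INTER_CUBIC)
cv2.imwrite('pics/e.png',B[:,:,::-1])
print(r.find_in('stop','top'))"
```

```text
t 6.2667 rackpos [ 0.158  -0.0009  0.0433] q [-0.68  0.49  0.49  1.76 -0.28  0.96 -0.44] F [ 3.7  4.4 -0.3]
roll needed 0.01 toolz [ 0.0044  0.0029 -1.    ]
steps/0.03 [-0.57 -0.03  0.11]
[{'uv': [93.5, 239.5], 'score': 0.69}, {'uv': [135.0, 158.5], 'score': 0.48}, {'uv': [214.8, 171.9], 'score': 0.44}]
```

View pics/e.png

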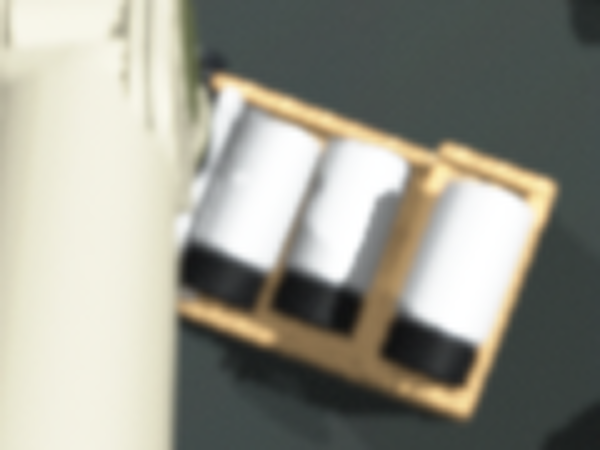

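The stop, around (215,160), now touches canister b and there is still a gap to a. I'll keep pushing slowly and watch the force.

{"name": "send_rows", "arguments": {"dp": [[-0.1,0,0],[-0.1,0,0],[-0.1,0,0],[-0.1,0,0],[-0.1,0,0]], "roll": [0,0,0,0,0], "jaw": [1,1,1,1,1]}}

```text
clock: 6.78
position: [0.5808, 0.1145, 0.0428]
tool_rot: [[0.355, 0.935, 0.003], [0.935, -0.355, 0.003], [0.004, 0.002, -1.0]]
ft_force: [4.9, 10.9, 6.0]
grip_width: 0.999
grip_force: 6.3
```

```bash
python3 -c "
from h import *
goal(.141,0,.040)"
```

```text
t 6.7833 rackpos [ 0.1438 -0.0005  0.0428] q [-0.67  0.48  0.49  1.78 -0.27  0.95 -0.43] F [ 4.9 10.9  6. ]
roll needed 0.01 toolz [ 0.0034  0.0026 -1.    ]
steps/0.03 [-0.09 -0.02  0.09]
```

{"name": "send_rows", "arguments": {"dp": [[-0.06,0,0],[-0.04,0,0],[0,0,0],[0,0,0],[0,0,0]], "roll": [0,0,0,0,0], "jaw": [1,1,1,1,1]}}

```text
clock: 7.2
position: [0.5801, 0.1126, 0.0429]
tool_rot: [[0.354, 0.935, 0.004], [0.935, -0.354, 0.003], [0.005, 0.003, -1.0]]
ft_force: [5.2, 7.8, 3.2]
grip_width: 1.001
grip_force: 4.9
```

```bash
python3 -c "
from h import *
goal(.141,0,.040)
f=r.grab_frame('top');B=cv2.resize(f['frame'][145:235,172:292],None,fx=5,fy=5,interpolation=cv2.INTER_CUBIC)
cv2.imwrite('pics/g.png',B[:,:,::-1])"
```

```text
t 7.2 rackpos [ 0.1417 -0.0006  0.0429] q [-0.67  0.48  0.49  1.78 -0.27  0.95 -0.42] F [5.2 7.8 3.2]
roll needed 0.02 toolz [ 0.0042  0.0034 -1.    ]
steps/0.03 [-0.03 -0.02  0.1 ]
```

View pics/g.png

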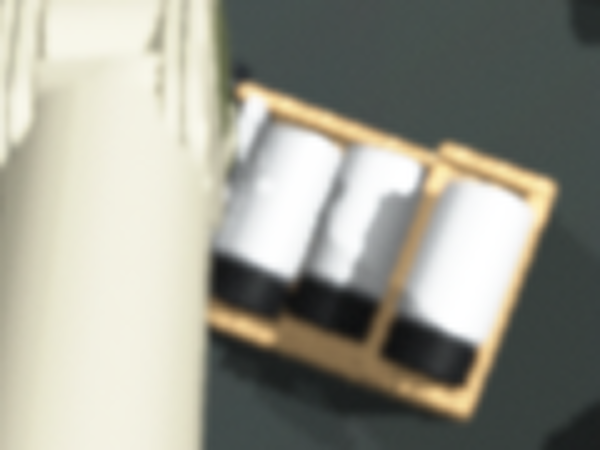

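The two canisters, at (280,215) and (360,240), now touch and sit near the ledge. A small extra nudge should show whether they are firm.

{"name": "send_rows", "arguments": {"dp": [[-0.05,0,0],[-0.05,0,0],[-0.05,0,0],[0,0,0],[0,0,0]], "roll": [0,0,0,0,0], "jaw": [1,1,1,1,1]}}

```text
clock: 7.67
position: [0.5796, 0.1117, 0.0431]
tool_rot: [[0.353, 0.936, 0.007], [0.936, -0.353, 0.007], [0.009, 0.004, -1.0]]
ft_force: [11.6, 18.2, -4.6]
grip_width: 0.999
grip_force: 10.6
```

```bash
python3 -c "
from h import *
goal(.141,0,.040)"
```

```text
t 7.6667 rackpos [ 0.1407 -0.0004  0.0431] q [-0.66  0.47  0.49  1.79 -0.27  0.94 -0.42] F [11.6 18.2 -4.6]
roll needed 0.04 toolz [ 0.0071  0.0069 -1.    ]
steps/0.03 [ 0.01 -0.02  0.1 ]
```

The stop has stalled at 21 N, and the outer face is at rack x≈0.130, so it is snug at 0.080. I'll back off, rise, and go over behind the waiting canister.

{"name": "send_rows", "arguments": {"dp": [[0.3,0,0],[0.6,0,0],[0,0,-1],[0,0,-1],[0,0,-1]], "roll": [0,0,0,0,0], "jaw": [1,1,1,1,1]}}

```text
clock: 8.08
position: [0.5857, 0.1305, 0.1321]
tool_rot: [[0.356, 0.934, -0.002], [0.934, -0.356, -0.002], [-0.002, -0.001, -1.0]]
ft_force: [0.4, 0.0, 0.1]
grip_width: 1.0
grip_force: 0.0
```

{"name": "send_rows", "arguments": {"dp": [[0,0,-1],[0,0,-1],[0,0,-1],[0,0,-0.5],[0,0,0]], "roll": [0,0,0,0,0], "jaw": [1,1,1,1,1]}}

```text
clock: 8.5
position: [0.5877, 0.1306, 0.2405]
tool_rot: [[0.357, 0.934, 0.005], [0.934, -0.357, 0.002], [0.003, 0.004, -1.0]]
ft_force: [-0.7, -0.2, 0.6]
grip_width: 0.998
grip_force: 0.0
```

```bash
python3 -c "
from h import *
goal(-.105,0,.23)"
```

```text
t 8.5 rackpos [ 0.1613 -0.0013  0.2405] q [-0.74  0.3   0.56  1.56 -0.16  1.33 -0.53] F [-0.7 -0.2  0.6]
roll needed -0.01 toolz [ 0.0049  0.0017 -1.    ]
steps/0.03 [-8.88 -0.04  0.32]
```

{"name": "send_rows", "arguments": {"dp": [[-0.9,0,0],[-0.9,0,0],[-0.9,0,0],[-0.9,0,0],[-0.9,0,0]], "roll": [0,0,0,0,0], "jaw": [1,1,1,1,1]}}

```text
clock: 8.92
position: [0.537, 0.0034, 0.2353]
tool_rot: [[0.356, 0.934, -0.002], [0.934, -0.356, -0.0], [-0.001, -0.002, -1.0]]
ft_force: [0.1, -0.2, -0.1]
grip_width: 1.002
grip_force: 0.0
```

{"name": "send_rows", "arguments": {"dp": [[-0.9,0,0],[-0.9,0,0],[-0.9,0,0],[-0.9,0,0],[-0.9,0,0]], "roll": [0,0,0,0,0], "jaw": [1,1,1,1,1]}}

```text
clock: 9.33
position: [0.4888, -0.1226, 0.2354]
tool_rot: [[0.356, 0.934, -0.002], [0.934, -0.356, 0.0], [-0.0, -0.002, -1.0]]
ft_force: [0.8, 0.0, 0.3]
grip_width: 0.997
grip_force: 0.0
```

```bash
python3 -c "
from h import *
goal(-.105,0,.098)
f=r.grab_frame('scene');B=cv2.resize(f['frame'][120:240,180:340],None,fx=5,fy=5,interpolation=cv2.INTER_CUBIC)
cv2.imwrite('pics/i.png',B[:,:,::-1])"
```

```text
t 9.3333 rackpos [-0.1105  0.0011  0.2354] q [-0.53  0.06  0.72  1.81 -0.04  1.29 -0.17] F [0.8 0.  0.3]
roll needed -0.01 toolz [-1.8e-03  1.0e-04 -1.0e+00]
steps/0.03 [0.19 0.05 4.58]
```

View pics/i.png

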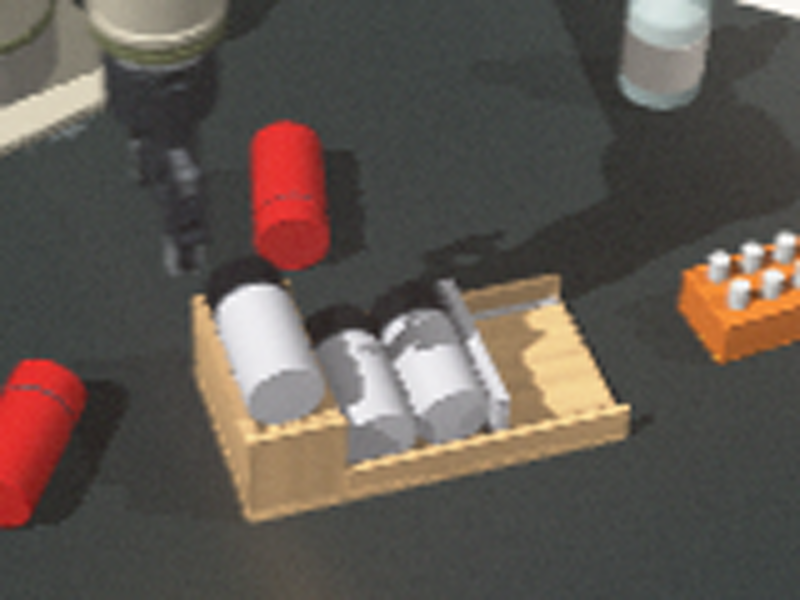

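The stop at (475,350) holds the pair snug, and the third canister at (270,340) still waits. The gripper is behind the ledge, so I'll lower it and push.

{"name": "send_rows", "arguments": {"dp": [[0,0,0.9],[0,0,0.9],[0,0,0.9],[0,0,0.9],[0,0,0.9]], "roll": [0,0,0,0,0], "jaw": [1,1,1,1,1]}}

```text
clock: 9.8
position: [0.4893, -0.1213, 0.0995]
tool_rot: [[0.356, 0.934, -0.001], [0.934, -0.356, -0.0], [-0.0, -0.001, -1.0]]
ft_force: [-0.2, 0.2, 0.1]
grip_width: 1.004
grip_force: 0.0
```

{"name": "send_rows", "arguments": {"dp": [[0.2,0,0],[0.3,0,0],[0.3,0,0],[0.3,0,0],[0,0,0]], "roll": [0,0,0,0,0], "jaw": [1,1,1,1,1]}}

```text
clock: 10.22
position: [0.5032, -0.0915, 0.1042]
tool_rot: [[0.356, 0.934, 0.002], [0.934, -0.356, -0.002], [-0.002, 0.002, -1.0]]
ft_force: [-8.5, -9.1, 15.6]
grip_width: 1.001
grip_force: 7.5
```

```bash
python3 -c "
from h import *
goal(0.02,0,.1)"
```

```text
t 10.2167 rackpos [-0.0764 -0.0013  0.1042] q [-0.52  0.24  0.69  1.95 -0.17  1.01 -0.12] F [-8.5 -9.1 15.6]
roll needed -0.0 toolz [ 0.0016 -0.0024 -1.    ]
steps/0.03 [ 3.21 -0.04  0.13]
```

The 15 N upward force shows the fingertip friction wedging the canister. It's safer to grasp the canister (60 mm, within the 85 mm opening) and set it gently into the gap. I'll back off, rise and turn the tool by 90°.

{"name": "send_rows", "arguments": {"dp": [[-0.4,0,0],[-0.8,0,0],[0,0,0],[0,0,-0.9],[0,0,-0.9]], "roll": [0,0,0,0,0], "jaw": [1,1,1,1,1]}}

```text
clock: 10.63
position: [0.4889, -0.1235, 0.1564]
tool_rot: [[0.356, 0.934, -0.001], [0.934, -0.356, -0.0], [-0.0, -0.001, -1.0]]
ft_force: [1.9, 0.0, 0.7]
grip_width: 1.001
grip_force: 0.0
```

{"name": "send_rows", "arguments": {"dp": [[0,0,-0.9],[0,0,-0.9],[0,0,0],[0,0,0],[0,0,0]], "roll": [-1,-1,-1,-1,-1], "jaw": [1,1,1,1,1]}}

```text
clock: 11.05
position: [0.4903, -0.1231, 0.2113]
tool_rot: [[-0.041, 0.999, 0.003], [0.999, 0.041, 0.001], [0.001, 0.003, -1.0]]
ft_force: [-0.3, -0.2, 0.0]
grip_width: 1.003
grip_force: 0.0
```

{"name": "send_rows", "arguments": {"dp": [[0,0,0],[0,0,0],[0,0,0],[0,0,0],[0,0,0]], "roll": [-1,-1,-1,-1,-1], "jaw": [1,1,1,1,1]}}

```text
clock: 11.47
position: [0.49, -0.1232, 0.2108]
tool_rot: [[-0.427, 0.904, 0.002], [0.904, 0.427, 0.0], [-0.001, 0.002, -1.0]]
ft_force: [0.5, -0.1, -0.2]
grip_width: 1.001
grip_force: 0.0
```

{"name": "send_rows", "arguments": {"dp": [[0,0,0],[0,0,0],[0,0,0],[0,0,0],[0,0,0]], "roll": [-1,-1,-1,-1,-1], "jaw": [1,1,1,1,1]}}

```text
clock: 11.88
position: [0.49, -0.1232, 0.2108]
tool_rot: [[-0.745, 0.667, 0.002], [0.667, 0.745, 0.0], [-0.001, 0.002, -1.0]]
ft_force: [-0.5, 0.8, 0.1]
grip_width: 1.002
grip_force: 0.0
```

{"name": "send_rows", "arguments": {"dp": [[0,0,0],[0,0,0],[0,0,0],[0,0,0],[0,0,0]], "roll": [-1,-1,-1,-1,-0.63], "jaw": [1,1,1,1,1]}}

```text
clock: 12.3
position: [0.49, -0.1232, 0.2108]
tool_rot: [[-0.936, 0.352, 0.002], [0.352, 0.936, 0.0], [-0.002, 0.001, -1.0]]
ft_force: [0.4, -0.1, 0.8]
grip_width: 0.994
grip_force: 0.0
```

```bash
python3 -c "
from h import *
goal(-.04,0,.2)
f=r.grab_frame('scene');B=cv2.resize(f['frame'][120:240,180:340],None,fx=5,fy=5,interpolation=cv2.INTER_CUBIC)
cv2.imwrite('pics/j.png',B[:,:,::-1])"
```

```text
t 12.3 rackpos [-0.1107 -0.0003  0.2108] q [-0.45  0.08  0.64  1.84 -0.05  1.23  1.42] F [ 0.4 -0.1  0.8]
roll needed 19.69 toolz [ 2.3e-03  4.0e-04 -1.0e+00]
steps/0.03 [-0.    2.36  0.36]
```

View pics/j.png

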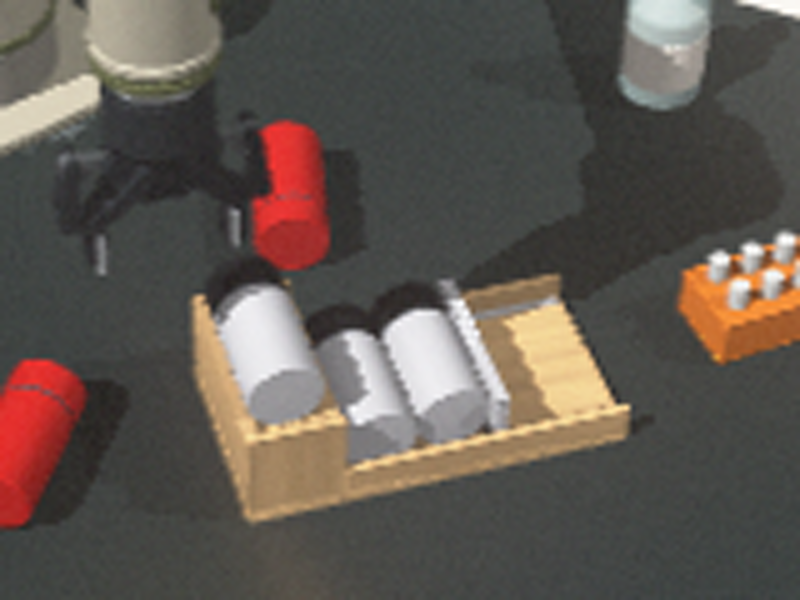

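The canister has settled back on its strip at (270,340), and the gripper is open along rack x. I'll move over it, lower and close.

{"name": "send_rows", "arguments": {"dp": [[0,0.8,0],[0,0.8,0],[0,0.76,0],[0,0,0.6],[0,0,0.7]], "roll": [0,0,0,0,0], "jaw": [1,1,1,1,1]}}

```text
clock: 12.77
position: [0.5165, -0.0554, 0.1721]
tool_rot: [[-0.935, 0.355, 0.005], [0.355, 0.935, 0.001], [-0.004, 0.003, -1.0]]
ft_force: [0.1, -0.7, -1.2]
grip_width: 1.001
grip_force: 0.0
```

{"name": "send_rows", "arguments": {"dp": [[0,0,0.7],[0,0,0.7],[0,0,0.6],[0,0,0.4],[0,0,0]], "roll": [0,0,0,0,0], "jaw": [1,1,1,1,1]}}

```text
clock: 13.18
position: [0.5137, -0.0571, 0.0969]
tool_rot: [[-0.934, 0.356, -0.002], [0.356, 0.934, -0.0], [0.002, -0.001, -1.0]]
ft_force: [-0.7, -0.3, 0.1]
grip_width: 1.006
grip_force: 0.0
```

```bash
python3 -c "
from h import *
goal(-.04,0,.095)"
```

```text
t 13.1833 rackpos [-0.0405  0.0012  0.0969] q [-0.48  0.25  0.57  1.93 -0.16  1.    1.37] F [-0.7 -0.3  0.1]
roll needed 19.62 toolz [-2.4e-03 -2.0e-04 -1.0e+00]
steps/0.03 [-0.04  0.02  0.06]
```

{"name": "send_rows", "arguments": {"dp": [[0,0,0],[0,0,0],[0,0,0],[0,0,0],[0,0,0]], "roll": [0,0,0,0,0], "jaw": [-1,-1,-1,-1,-1]}}

```text
clock: 13.6
position: [0.5156, -0.0575, 0.1002]
tool_rot: [[-0.934, 0.356, 0.003], [0.356, 0.934, 0.001], [-0.002, 0.002, -1.0]]
ft_force: [-2.5, 1.3, 7.1]
grip_width: 0.677
grip_force: 63.3
```

{"name": "send_rows", "arguments": {"dp": [[0,0,0],[0,0,0],[0,0,-0.15],[0,0,-0.3],[0,0,-0.4]], "roll": [0,0,0,0,0], "jaw": [-1,-1,-1,-1,-1]}}

```text
clock: 14.02
position: [0.5141, -0.0578, 0.1245]
tool_rot: [[-0.934, 0.356, -0.001], [0.356, 0.934, -0.0], [0.001, -0.0, -1.0]]
ft_force: [-0.1, 0.8, -3.6]
grip_width: 0.68
grip_force: 64.9
```

```bash
python3 -c "
from h import *
goal(.06,0,.12)
S=r.get_state();print(S['grip_width']*85,S['grip_force'])
f=r.grab_frame('scene');B=cv2.resize(f['frame'][120:240,180:340],None,fx=5,fy=5,interpolation=cv2.INTER_CUBIC)
cv2.imwrite('pics/k.png',B[:,:,::-1])"
```

```text
t 14.0167 rackpos [-0.041   0.0005  0.1245] q [-0.49  0.21  0.58  1.91 -0.13  1.06  1.35] F [-0.1  0.8 -3.6]
roll needed 19.63 toolz [-8.e-04 -1.e-04 -1.e+00]
steps/0.03 [-0.01  3.37  0.15]
57.771464508314544 64.90039229393005
```

View pics/k.png

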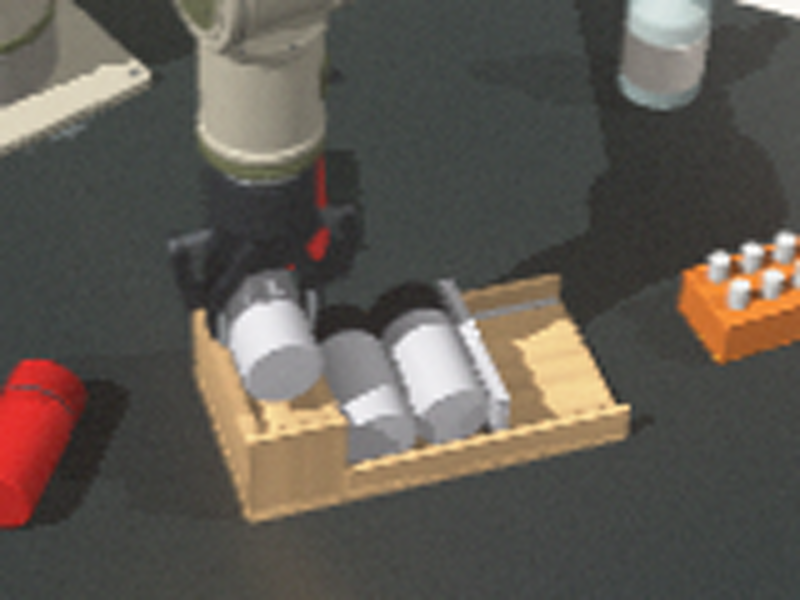

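The canister is held (64 N grip, 3.6 N weight) and has lifted clear of the ledge. Now I'll carry it over the gap.

{"name": "send_rows", "arguments": {"dp": [[0,0.3,-0.2],[0,0.7,0],[0,0.8,0],[0,0.8,0],[0,0.5,0]], "roll": [0,0,0,0,0], "jaw": [-1,-1,-1,-1,-1]}}

```text
clock: 14.48
position: [0.5484, 0.0328, 0.1301]
tool_rot: [[-0.935, 0.354, 0.0], [0.354, 0.935, 0.001], [-0.0, 0.001, -1.0]]
ft_force: [-0.0, 0.5, -3.0]
grip_width: 0.682
grip_force: 65.1
```

{"name": "send_rows", "arguments": {"dp": [[0,0.27,0],[0,0,0.2],[0,0,0.3],[0,0,0.2],[0,0,0.1]], "roll": [0,0,0,0,0], "jaw": [-1,-1,-1,-1,-1]}}

```text
clock: 14.9
position: [0.5494, 0.0352, 0.1042]
tool_rot: [[-0.934, 0.358, -0.002], [0.358, 0.934, -0.001], [0.002, -0.002, -1.0]]
ft_force: [-0.3, -0.3, -3.1]
grip_width: 0.683
grip_force: 65.1
```

```bash
python3 -c "
from h import *
goal(.06,0,.09)"
```

```text
t 14.9 rackpos [0.0584 0.0006 0.1042] q [-0.59  0.31  0.51  1.84 -0.17  1.04  1.2 ] F [-0.3 -0.3 -3.1]
roll needed 19.6 toolz [-2.1e-03 -8.0e-04 -1.0e+00]
steps/0.03 [-0.02  0.05  0.47]
```

{"name": "send_rows", "arguments": {"dp": [[0,0.05,0.1],[0,0,0.1],[0,0,0.1],[0,0,0],[0,0,0]], "roll": [0,0,0,0,0], "jaw": [-1,-1,-1,-1,-1]}}

```text
clock: 15.32
position: [0.551, 0.038, 0.0968]
tool_rot: [[-0.934, 0.356, -0.0], [0.356, 0.934, 0.0], [0.0, -0.0, -1.0]]
ft_force: [0.2, 0.5, -3.2]
grip_width: 0.679
grip_force: 65.1
```

{"name": "send_rows", "arguments": {"dp": [[0,0,0.08],[0,0,0],[0,0,0],[0,0,0],[0,0,0]], "roll": [0,0,0,0,0], "jaw": [-1,-1,-1,-1,-1]}}

```text
clock: 15.73
position: [0.5511, 0.0382, 0.0945]
tool_rot: [[-0.934, 0.356, 0.0], [0.356, 0.934, 0.0], [-0.0, 0.0, -1.0]]
ft_force: [0.0, -0.1, -3.0]
grip_width: 0.676
grip_force: 65.1
```

```bash
python3 -c "
from h import *
goal(.06,0,.09)"
```

```text
t 15.7333 rackpos [0.0618 0.0001 0.0945] q [-0.58  0.33  0.51  1.84 -0.18  1.02  1.21] F [ 0.  -0.1 -3. ]
roll needed 19.63 toolz [ 2.e-04  1.e-04 -1.e+00]
steps/0.03 [-0.   -0.06  0.15]
```

{"name": "send_rows", "arguments": {"dp": [[0,-0.05,0.06],[0,0,0.06],[0,0,0],[0,0,0],[0,0,0]], "roll": [0,0,0,0,0], "jaw": [-1,-1,-1,-1,-1]}}

```text
clock: 16.15
position: [0.5506, 0.0365, 0.0911]
tool_rot: [[-0.934, 0.356, 0.0], [0.356, 0.934, 0.0], [-0.0, 0.0, -1.0]]
ft_force: [-2.2, -1.7, 4.8]
grip_width: 0.683
grip_force: 65.5
```

{"name": "send_rows", "arguments": {"dp": [[0,0,0.06],[0,0,0],[0,0,0],[0,0,0],[0,0,0]], "roll": [0,0,0,0,0], "jaw": [-1,-1,-1,-1,-1]}}

```text
clock: 16.57
position: [0.5507, 0.0364, 0.0908]
tool_rot: [[-0.934, 0.357, 0.0], [0.357, 0.934, 0.001], [0.0, 0.001, -1.0]]
ft_force: [-11.3, -2.2, 24.9]
grip_width: 0.678
grip_force: 68.1
```

It made contact at the predicted height. I'll ease the press, then open and retract.

{"name": "send_rows", "arguments": {"dp": [[0,0,-0.06],[0,0,0],[0,0,0],[0,0,0],[0,0,0]], "roll": [0,0,0,0,0], "jaw": [-1,-1,0.5,0.7,1]}}

```text
clock: 16.98
position: [0.5505, 0.0369, 0.0906]
tool_rot: [[-0.935, 0.356, -0.0], [0.356, 0.935, 0.0], [0.0, 0.0, -1.0]]
ft_force: [1.0, 1.0, -0.2]
grip_width: 0.967
grip_force: 0.0
```

{"name": "send_rows", "arguments": {"dp": [[0,0,0],[0,0,0],[0,0,0],[0,0,-0.3],[0,0,-0.5]], "roll": [0,0,0,0,0], "jaw": [1,1,1,1,1]}}

```text
clock: 17.4
position: [0.5496, 0.0366, 0.1142]
tool_rot: [[-0.934, 0.356, -0.003], [0.356, 0.934, -0.001], [0.002, -0.002, -1.0]]
ft_force: [0.7, 0.7, -0.4]
grip_width: 0.997
grip_force: 0.0
```

{"name": "send_rows", "arguments": {"dp": [[0,0,-1],[0,0,-1],[0,0,-1],[0,0,-1],[0,0,-0.5]], "roll": [0,0,0,0,0], "jaw": [1,1,1,1,1]}}

```text
clock: 17.82
position: [0.5515, 0.0365, 0.2544]
tool_rot: [[-0.934, 0.357, 0.005], [0.357, 0.934, 0.001], [-0.004, 0.003, -1.0]]
ft_force: [0.2, -0.3, -0.2]
grip_width: 0.999
grip_force: 0.0
```

```bash
python3 -c "
from h import *
goal(.06,0,.09)
f=r.grab_frame('scene');B=cv2.resize(f['frame'][120:240,180:340],None,fx=5,fy=5,interpolation=cv2.INTER_CUBIC)
Q=(proj(f,RO+np.array([[.06,-.06,.094],[.03,-.06,.042],[.09,-.06,.042],[.12,-.067,.063]])@RR.T)-[180,120])*5;print(Q)
cv2.imwrite('pics/m.png',B[:,:,::-1])"
```

```text
t 17.8167 rackpos [ 0.0604 -0.001   0.2544] q [-0.63  0.16  0.54  1.66 -0.09  1.33  1.13] F [ 0.2 -0.3 -0.2]
roll needed 19.62 toolz [ 0.0046  0.0014 -1.    ]
steps/0.03 [ 0.05 -0.03  5.48]
[[417.18150619 377.08467211]
 [376.2232945  433.08680541]
 [452.52010892 416.3941424 ]
 [495.11431869 395.77530699]]
```

View pics/m.png

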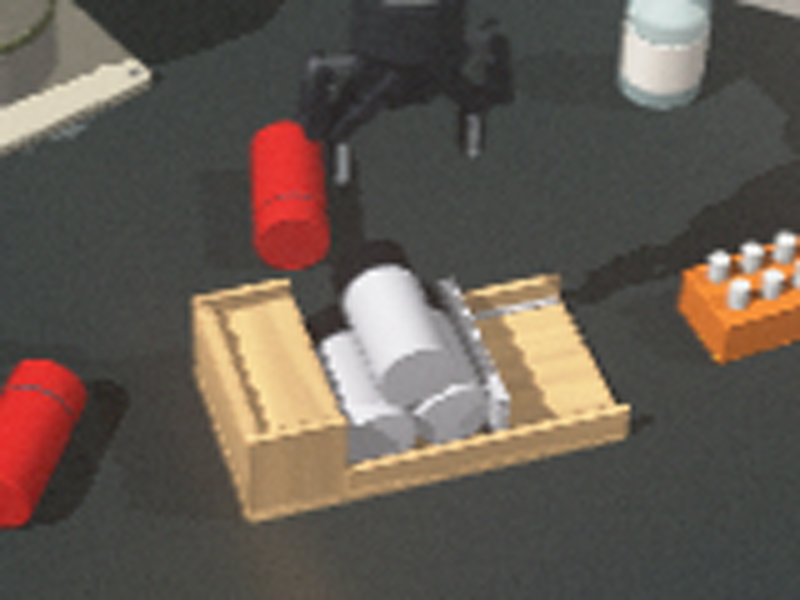

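The third canister's end is at (418,375), against a predicted (417,377). It rests in the gap on the pair, the stop is still in, and the gripper is clear. I'm handing it in.

```bash
python3 -c "
from cell import r
print(r.job_done())"
```

```text
the job is handed in; nothing more can be done
None
```

The pyramid is stowed and handed in at about 18 s: the stop is snug at roughly 0.080 m and the third canister rests lengthwise in the gap; I picked it up and set it down because pushing it jammed, and the hand-in returned no verdict.

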